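# Raise a calibration target to the sight line with the cam lever and hold it

## Robot

A 6-joint arm with a two-finger parallel gripper is mounted at the origin on the work surface. World frame = base frame: x ahead of the robot, y to its left, z up, the work surface at z = 0. Lengths are in m, angles in degrees, forces in N, time in s.
With the tool pointing down it reaches from about 0.375 to 0.9 m from the base axis. Payload 3.1 kg.
Tool frame: the origin (TCP) lies on the centre line of the jaws, within the pads' length; the fingertips stand 22 mm ahead of it and the grasp point (between the pads) lies 3 mm ahead of it; z points along the fingers, y is the line along which they close (so a half turn about z gives the same grasp; the last joint's range is limited). The gripper opens to 87 mm and grips with 3 to 60 N. Pads are 19 mm wide; open, the fingers measure 117 mm over their backs; the gripper's body (75 mm by 190 mm) begins 51 mm behind the grasp point.
Start: joints at [-77.091, 30.224, 82.088, -0, 67.689, -10.227], TCP at [0.246, -0.575, 0.245] pointing down, gripper open.
Joint ranges: [-176.69, 176.69], [-43.24, 126.21], [12.49, 139.97], [-82, 262], [0, 151.66], [-163.58, 163.58]. Speed limits (degrees/s): [159.86, 159.86, 180, 180, 180, 180].

## Interface

Orientations are given as a 3x3 rotation matrix whose columns are the frame's x, y, z axes.
In Python, from rig import * gives the robot as it stands.
- The arm moves only by the shell command python3 -m jog 'ROWS'. ROWS is text: rows parted by semicolons, each of 7 numbers parted by spaces: the shift along the tool's x, y, z in mm, then the turn, a rotation vector about the tool's x, y, z in rad, then the finger opening in mm, from 0 to 87. In form: tx ty tz ax ay az fingers; .... A call has 1 to 12 rows; each row shifts and turns the commanded pose from where the row before left it, along the tool's axes as they then stand; what a row does not reach is not made up. A row lasts 1/8 s, in which the tool goes at most 62.5 mm and 10.7 degrees, less where a joint would pass 70% of its speed; a pose out of reach is approached as far as the arm can. A call with a gripper value outside its range is refused whole. The fingers move at their own pace and stop on an object; the grip force is fixed at half the most. Time passes only in rows, so rows that do not move let the fingers close. It gives the time, the measured TCP pose, the force, the opening and the grip force at its end, in the units of the state.
- read_state(): the state, without advancing time (a new reading comes with each control period).
- capture(name): name is "scene" or "top" or "wrist"; returns a dict with "color" (420x560x3 uint8, red, green, blue), "camera_matrix" (3x3 intrinsics, pixels), "R" (3x3) and "t" (3): a world point X has camera coordinates R X + t. Camera axes: x right, y down, z forward; pixel columns grow to the right and rows downward; lengths in m; the calibration is good to about 2 mm. A picture is of the moment at which its call begins. There is no depth.
- hand_in(): hands the job in; it is judged then, once.
Trained networks look in the newest picture that a camera, given by its name, has taken for a name from the list of things; names that differ only in an ending like _2 or _b are one class to them, and where a whole thing is asked for, a point or a joint stands for the part that bears it (a point fixed in the world has none). Each returns a list of dicts, best first, with "conf" (0 to 1); they miss things now and then, are a little off and sometimes report something else, mostly with a low value. They report only what shows in the picture. A call takes as long as a camera call.
- find_in(camera, target): "at" ([x, y, z] in m, in world coordinates, good to about 4 mm: the middle of the surface that is visible of it).
- trace(camera, target): "pixels" (420x560 bool, what is visible of it).
- place_of(camera, target): "at" ([x, y, z] in m, in world coordinates, good to about 4 mm: a listed point, or the origin of a listed thing).
The state is a dict: "time_s": time; "joint_positions": joint angles; "qvel": joint speeds; "tau": joint torques, N m; "position": TCP position; "tcp_rot": TCP orientation; "force": force on the tool from outside, world axes, zero at the start; "moment": the same for the moment, N m; "opening": opening from 0.0 (shut) to 1.0 (fully open); "grasp_force": force on a finger pad.
Only numpy, scipy, OpenCV 4.12 (cv2) and the standard library are available. Lean on these libraries where they do the work, as an engineer would, in place of code of your own. Each camera call takes 0.05 s, during which the arm holds its last target. There are 200 camera calls.

## Task

Take the tall round metal target off the free-turning turntable and stand it upright in the round cup of the sighting stand, lever still down, and let go of it. Then swing the lever with the black crosswise grip up until the cam is at its highest lift (lever standing straight up, without swinging on over the top) and finish while still holding it there, because its spring pulls it back. Leave the other two metal pieces standing on the turntable (it may turn) and do not push the hand-held meter or the tape roll about.

Things in the scene. Friction and masses are not known exactly. Their poses are not given: they have to be found in the camera images.
- target: The calibration target: upright plain aluminium cylinder, 34 mm diameter, 62 mm tall, a thin dark band round its middle and a small dark hole mark on top; about 0.1 to 0.2 kg. The tallest piece on the turntable. Origin: centre of its underside, z up.
- turntable: Passive turntable, spins freely about its vertical axis at the slightest push: fixed black foot under a grey disc 210 mm in diameter, disc top 30 mm above the bench. Three metal pieces stand on the disc, each 60 mm from its axis, 120 degrees apart, in random order. Origin: on the axis, at the bench; it does not turn with the disc.
- puck: Bystander on the turntable: flat aluminium disc, 54 mm diameter, 22 mm tall. Origin: centre of its underside.
- block: Bystander on the turntable: square aluminium block, 32 x 32 mm, 42 mm tall. Origin: centre of its underside.
- nest: Aluminium cup on the cam-lifted steel plate (72 x 68 mm) of the sighting stand: inside diameter 40 mm, 14 mm deep, outside 52 mm. Origin: centre of the cup's inner floor, 84 mm above the bench with the lever down; axes parallel to the stand's. Rises 15 mm up to highest lift, sinks again past it. At +x the sensor head: end face 85 mm from the cup's axis, top 148 mm above the bench.
- stand: Sighting stand, bolted down: grey base plate with cam shaft, cup and an infrared sensor head on a post. Origin: at bench height below the cup's axis; +x points from the cup to the sensor head, z up; the plate spans x -75 to +160, y -75 to +75 mm. The cam shaft runs along the stand's y axis, 45 mm above the bench, at x = 0.
- cam_angle (a joint): Cam lever angle (rad) about the stand's +y axis: 0 at its rest stop, pointing to the stand's -x and 15 degrees (0.26 rad) above level; grows as it swings up. Highest lift at 1.31 (lever straight up); past that the cam drops again; stop at 2.0. A spring always pulls it back towards 0 (about 4 N at the grip).
- lever: Steel cam lever with shaft. Origin: on the cam shaft's axis below the cup, 45 mm above the bench; y along the shaft; the frame turns with the lever.
- grip (a point): The lever's grip: black round bar, 16 mm thick, 82 mm long, parallel to the stand's y, crosswise from the lever's end away from the cup, 22 mm collar at its free end. Origin: mid-bar on its axis, 100 mm from the cam shaft, 115 mm to the stand's -y of the cup; stand x -97, z 71 mm at rest, x 0, z 145 at highest lift. Lever arm (12 mm) 46 mm to +y of it. It can turn in a pinch.
- meter: Bystander: black hand-held meter lying on the bench, 70 x 130 mm, 28 mm tall. Origin: centre of its underside.
- tape: Bystander: brown tape roll lying flat, 90 mm diameter, 24 mm tall. Origin: centre of its underside.

How it is judged (in metres and radians):
On the way, in this order (a step that is already met when the one before it is completed fails the run):
1. the target is lifted clear of the turntable in the fingers (z of target in the frame of turntable above 0.06 m and contact force between target and turntable below 0.05 N and contact force between target and the fingers above 0.5 N), for 0.2 s.
2. the target stands in the cup, let go, with the lever still down (horizontal distance between target and nest below 0.006 m and z of target in the frame of nest between -0.004 and 0.004 m and angle between target's own z axis and vertical below 0.1 rad and contact force between target and the fingers below 0.1 N and value of joint cam_angle below 0.3 rad), for 0.2 s.
3. the lever is held in the fingers at the highest lift (value of joint cam_angle between 1.17 and 1.45 rad and contact force between the fingers and lever above 1 N), for 0.2 s.
At the end, for the whole second after the job is handed in: Lever still and within 0.14 rad of highest lift (1.31), fingers bearing on it over 1 N; target released in the cup (within 6 mm of its axis, 4 mm of its floor, tilt under 0.1 rad) and raised 13.5 mm or more; puck and block upright on the turntable; meter, tape moved under 20 mm (all of step 3 and velocity of joint cam_angle between -0.1 and 0.1 rad/s and z of target in the frame of stand above 0.0975 m and horizontal distance between target and nest below 0.006 m and z of target in the frame of nest between -0.004 and 0.004 m and angle between target's own z axis and vertical below 0.1 rad and contact force between target and the fingers below 0.1 N and z of puck in the frame of turntable between 0.024 and 0.045 m and angle between each of puck, block's own z axis and vertical below 0.2 rad and z of block in the frame of turntable between 0.024 and 0.045 m and distance of each of meter, tape from where it was at the start of the episode below 0.02 m); the arm keeps its last pose, push and grip.
It fails at once if the lever is swung over the top (more than 0.35 rad past the highest lift) (value of joint cam_angle above 1.66 rad).
It fails at once if the meter is pushed more than 20 mm (distance of meter from where it was at the start of the episode above 0.02 m).
It fails at once if the tape roll is pushed more than 20 mm (distance of tape from where it was at the start of the episode above 0.02 m).
It fails at once if the puck or the block tips over or leaves the turntable (not (z of puck in the frame of turntable between 0.024 and 0.045 m and angle between each of puck, block's own z axis and vertical below 0.2 rad and z of block in the frame of turntable between 0.024 and 0.045 m)).
It also fails if it takes over 58 s, if anything falls off the work surface, if the arm or the gripper's body presses on something with over 40 N, if the wrist force passes 120 N, or if a joint passes its speed limit or range.

## Working session

There is one attempt and no reset: what is moved stays moved. The work goes in short steps, Python scripts to look and compute and a shell command to move; the robot and the scene stay as the last step left them, time stands still between calls to the robot, and variables do not carry over. Pictures are saved under pics/ and viewed, at most 10 in all, crops included, and the job is handed in when it is done.

```bash
mkdir -p pics; python3 - <<'E'
from rig import *
import cv2, numpy as np
s=read_state(); print(s['position'],s['tcp_rot'],s['time_s'])
ims=[]
for c in ['scene','top']:
    p=capture(c); ims.append(p['color'])
    C=-p['R'].T@p['t']; print(c,'cam at',C.round(3))
    for n in ['target','turntable','puck','block','nest','stand','lever','grip','meter','tape']:
        r=place_of(c,n)[:2]; print(n,[(np.round(a['at'],4).tolist(),round(a['conf'],2)) for a in r])
cv2.imwrite('pics/a.png',cv2.resize(np.vstack(ims)[...,::-1],(400,600)) if 0 else ims[0][...,::-1])
cv2.imwrite('pics/b.png',ims[1][...,::-1])
E
```

```text
[ 0.24543287 -0.57403785  0.24356482] [[ 9.19581603e-01  3.92898769e-01 -4.81488064e-04]
 [ 3.92898861e-01 -9.19579192e-01  2.14359180e-03]
 [ 3.99448176e-04 -2.16038370e-03 -9.99997587e-01]] 0.0
scene cam at [ 0.888 -0.436  0.804]
target [([0.4422, 0.167, 0.0312], 0.62), ([0.4065, 0.2671, 0.0359], 0.56)]
turntable [([0.4593, 0.2257, -0.0004], 0.69), ([0.5888, -0.0886, 0.0865], 0.16)]
puck [([0.4079, 0.2671, 0.0336], 0.94), ([0.4448, 0.1668, 0.0329], 0.41)]
block [([0.5155, 0.2502, 0.0292], 0.66)]
nest [([0.5921, -0.0887, 0.0844], 0.6)]
stand [([0.5835, -0.0831, -0.0009], 0.9)]
lever [([0.5913, -0.0868, 0.0436], 0.88), ([0.4571, 0.2271, 0.0026], 0.26)]
grip [([0.5052, -0.2064, 0.0715], 0.85)]
meter [([0.3809, -0.0099, 0.0009], 0.59)]
tape [([0.7409, 0.1983, -0.0014], 0.6)]
top cam at [0.406 0.076 0.824]
target [([0.4428, 0.1693, 0.0274], 0.61)]
turntable [([0.4563, 0.2269, 0.0029], 0.79)]
puck [([0.41, 0.2632, 0.0265], 0.72)]
block []
nest [([0.5914, -0.0845, 0.0834], 0.87), ([0.4438, 0.1681, 0.0286], 0.64)]
stand [([0.594, -0.0877, 0.0006], 0.98)]
lever []
grip [([0.5039, -0.2094, 0.0668], 0.65)]
meter [([0.3823, -0.0117, 0.0012], 0.61)]
tape [([0.7389, 0.1976, -0.0013], 0.72)]
```

View pics/a.png

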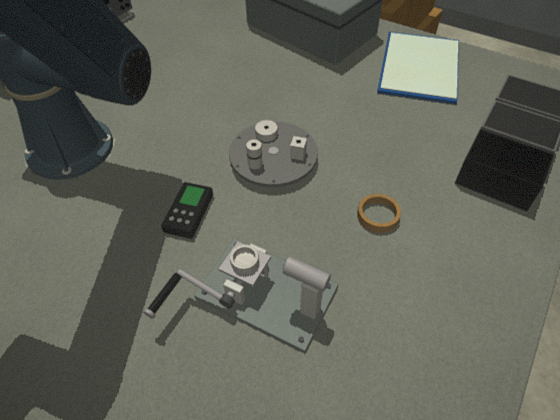

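View pics/b.png

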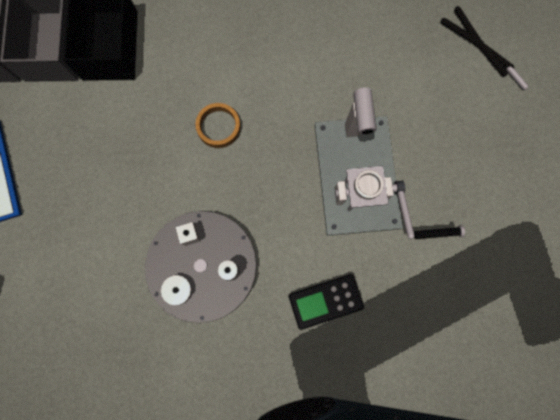

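The scene view shows the target at px (254,153), block (299,148), puck (266,130), cup (244,260) and grip (160,295). The top view agrees: target (228,270), cup (370,184), grip (440,233). The estimates fit too. The target is 60 mm from the turntable axis, and the stand is yawed about +5°. I'm moving above the target now, swinging outwards first.

```bash
cat > h.py <<'E'
from rig import *
import numpy as np
from scipy.spatial.transform import Rotation as Ro
def goto(pos,yaw):
    "tool-frame delta (mm, rad) from the measured pose to pointing-down pose with tool x at yaw deg"
    s=read_state(); R=np.array(s['tcp_rot']); c,n=np.cos(np.radians(yaw)),np.sin(np.radians(yaw))
    W=np.array([[c,n,0],[n,-c,0],[0,0,-1]])
    print('t',round(s['time_s'],2),'at',np.round(s['position'],4),'shift mm',(R.T@(np.array(pos)-s['position'])*1e3).round(1),'rv',Ro.from_matrix(R.T@W).as_rotvec().round(3))
def places(cam,names):
    p=capture(cam)
    for n in names: print(cam,n,[(np.round(a['at'],4).tolist(),round(a['conf'],2)) for a in place_of(cam,n)[:2]])
    return p
def ray(p,u,v,z):
    "world point on the height z seen at pixel u,v"
    d=p['R'].T@np.linalg.inv(p['camera_matrix'])@[u,v,1]; C=-p['R'].T@p['t']
    return C+d*(z-C[2])/d[2]
E
python3 -m jog '30 0 0 0 0 0 87;60 0 0 0 0 0 87;60 0 0 0 0 0 87;50 -20 0 0 0 0 87;30 -50 0 0 0 0 87;21 -55 0 0 0 0 87;21 -55 0 0 0 0 87;21 -55 0 0 0 0 87;21 -55 0 0 0 0 87;21 -55 0 0 0 0 87;21 -55 0 0 0 0 87;21 -55 0 0 0 0 87'
python3 -m jog '21 -55 0 0 0 0.15 87;21 -55 0 0 0 0.15 87;21 -55 0 0 0 0.15 87;20 -40 0 0 0 0.15 87;0 0 0 0 0 0.06 87;0 0 0 0 0 0 87'
python3 - <<'E'
from h import *
import cv2
p=places('wrist',['target','turntable','block','puck'])
cv2.imwrite('pics/c.png',p['color'][...,::-1])
places('top',['target','turntable'])
goto([.4425,.168,.2],-15); print(read_state()['joint_positions'])
E
```

```text
time_s: 2.6
position: [0.4135, -0.0065, 0.2449]
tcp_rot: [[0.92, 0.392, 0.002], [0.392, -0.92, -0.0], [0.001, 0.001, -1.0]]
force: [0.3, 0.2, -0.1]
opening: 0.999
grasp_force: 0.0
time_s: 3.35
position: [0.4521, 0.1975, 0.2445]
tcp_rot: [[0.973, -0.23, -0.0], [-0.23, -0.973, -0.0], [-0.0, 0.0, -1.0]]
force: [-0.6, -0.3, 0.6]
opening: 0.999
grasp_force: 0.0
wrist target [([0.4397, 0.1664, 0.0269], 0.83)]
wrist turntable [([0.4574, 0.2273, -0.0035], 0.64), ([0.4122, 0.2665, 0.0288], 0.37)]
wrist block [([0.5108, 0.248, 0.0334], 0.9)]
wrist puck [([0.4142, 0.2695, 0.0296], 0.55)]
top target [([0.5933, -0.0863, -0.0015], 0.29)]
top turntable [([0.4546, 0.2264, 0.0013], 0.85)]
t 3.75 at [0.4523 0.1965 0.2447] shift mm [-2.9 30.  44.7] rv [-0.    -0.     0.028]
[ 1.04780253e+01  2.00967547e+01  1.00637986e+02 -1.77486857e-04
  5.92574521e+01  1.13899535e+02]
```

View pics/c.png

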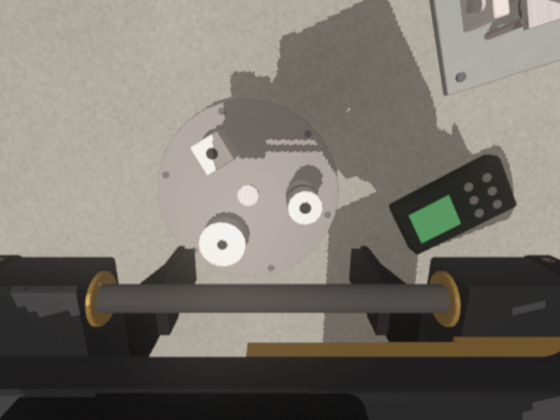

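The wrist view shows the target's top mark at px (305,208), the disc's centre at (248,195) and the block and puck well clear. I'll triangulate the mark at its known height of 92 mm.

```bash
python3 - <<'E'
from h import *
import cv2
p=capture('wrist'); m=max(trace('wrist','target'),key=lambda a:a['conf']); 
print(ray(p,305,208,.092).round(4), ray(p,248,195,.03).round(4), m['conf'], np.argwhere(m['pixels']).mean(0))
q=cv2.imread('pics/b.png'); q={**capture('top')}
print('top',ray(q,228,270,.092).round(4),ray(q,200,266,.03).round(4))
goto([.4415,.1675,.073],-15)
E
```

```text
[0.4424 0.1654 0.092 ] [0.4552 0.2239 0.03  ] 0.64 [201.98795181 302.10763052]
top [0.4419 0.1651 0.092 ] [0.4536 0.2252 0.03  ]
t 3.9 at [0.4522 0.1967 0.2446] shift mm [ -3.7  30.9 171.6] rv [-0.    -0.     0.028]
```

```bash
python3 -m jog '-3 32 0 0 0 0.03 87;0 0 50 0 0 0 87;0 0 45 0 0 0 87;0 0 35 0 0 0 87;0 0 25 0 0 0 87;0 0 16 0 0 0 87;0 0 0 0 0 0 87;0 0 0 0 0 0 87'
python3 -m jog '0 0 0 0 0 0 60;0 0 0 0 0 0 45;0 0 0 0 0 0 38;0 0 0 0 0 0 28;0 0 0 0 0 0 28;0 0 0 0 0 0 28;0 0 0 0 0 0 28;0 0 0 0 0 0 28'
```

```text
time_s: 4.9
position: [0.4424, 0.1666, 0.074]
tcp_rot: [[0.965, -0.261, 0.001], [-0.261, -0.965, 0.0], [0.001, -0.0, -1.0]]
force: [-0.5, 0.6, -1.2]
opening: 0.997
grasp_force: 0.0
time_s: 5.9
position: [0.442, 0.1666, 0.0735]
tcp_rot: [[0.965, -0.261, 0.0], [-0.261, -0.965, 0.0], [0.0, -0.0, -1.0]]
force: [0.6, 1.0, 0.5]
opening: 0.386
grasp_force: 30.0
```

```bash
python3 -m jog '0 0 -10 0 0 0 25;0 0 -25 0 0 0 25;0 0 -35 0 0 0 25;0 0 -35 0 0 0 25;0 0 -25 0 0 0 25;0 0 0 0 0 0 25'
python3 - <<'E'
from h import *
p=places('scene',['nest','target','stand'])
places('wrist',['nest','grip','stand'])
goto([.5915,-.0865,.2],5)
E
```

```text
time_s: 6.65
position: [0.4429, 0.1666, 0.2055]
tcp_rot: [[0.965, -0.26, 0.005], [-0.26, -0.965, 0.001], [0.005, -0.002, -1.0]]
force: [0.2, -0.5, -1.9]
opening: 0.388
grasp_force: 30.0
scene nest [([0.5898, -0.0894, 0.0877], 0.62)]
scene target [([0.4408, 0.1665, 0.1648], 0.73)]
scene stand [([0.5854, -0.0841, -0.0007], 0.64)]
wrist nest []
wrist grip []
wrist stand []
t 7.05 at [0.4414 0.1664 0.2026] shift mm [210.8 205.    2.4] rv [ 0.     0.002 -0.351]
```

```bash
python3 -m jog '12 18 0 0 0 0 25;25 35 0 0 0 0 25;30 40 0 0 0 0 25;30 40 0 0 0 0 25;25 35 0 0 0 0 25;18 25 0 0 0 0 25;10 12 0 0 0 0 25;0 0 0 0 0 -0.12 25;0 0 0 0 0 -0.12 25;0 0 0 0 0 -0.11 25;0 0 0 0 0 0 25;0 0 0 0 0 0 25'
python3 - <<'E'
from h import *
import cv2
p=places('wrist',['nest','grip','stand'])
cv2.imwrite('pics/d.png',p['color'][...,::-1])
for m in trace('wrist','nest')[:1]: print(m['conf'],np.argwhere(m['pixels']).min(0),np.argwhere(m['pixels']).max(0))
q=places('top',['nest','grip','stand'])
cv2.imwrite('pics/e.png',cv2.resize(q['color'][80:260,300:480,::-1],None,fx=3,fy=3,interpolation=cv2.INTER_CUBIC))
goto([.5915,-.0865,.2],5)
E
```

```text
time_s: 8.55
position: [0.5331, -0.0699, 0.2034]
tcp_rot: [[0.996, 0.085, -0.001], [0.085, -0.996, 0.0], [-0.001, -0.0, -1.0]]
force: [-0.5, -0.4, -2.1]
opening: 0.384
grasp_force: 30.0
wrist nest [([0.5888, -0.0831, 0.0851], 0.79)]
wrist grip [([0.5007, -0.2093, 0.0704], 0.85)]
wrist stand [([0.5946, -0.0867, -0.0001], 0.55)]
0.85 [101 257] [192 341]
top nest []
top grip []
top stand []
t 9.0 at [ 0.5333 -0.0705  0.2036] shift mm [56.6 20.9  3.6] rv [ 0.    -0.    -0.001]
```

View pics/d.png

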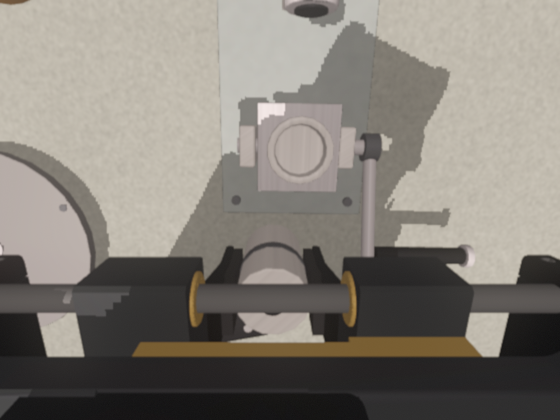

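View pics/e.png

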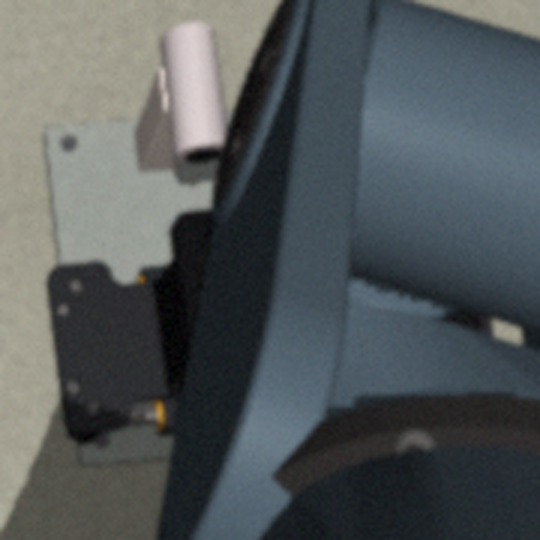

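The wrist view shows the cup rim centred near px (300,149), with the plate edge level in the picture, so the stand's yaw is about 5°. The second picture (top) is blocked by the arm. Next I'll fit the rim at z=98 mm.

```bash
python3 - <<'E'
from h import *
import cv2
p=capture('wrist')
print('centre',ray(p,300.5,149.5,.098).round(4))
for n,(u,v) in dict(left=(267,150),right=(334,150),top=(300,117),bot=(300,183)).items(): print(n,ray(p,u,v,.098).round(4))
a=ray(p,224,213,.006);b=ray(p,364,213,.006);print('yaw',np.degrees(np.arctan2(a[0]-b[0],b[1]-a[1])),np.linalg.norm(a-b))
g=cv2.GaussianBlur(cv2.cvtColor(p['color'],cv2.COLOR_RGB2GRAY),(0,0),1.2)
c=cv2.HoughCircles(g[90:210,240:360],cv2.HOUGH_GRADIENT,1,5,param1=60,param2=15,minRadius=22,maxRadius=38)
for x,y,r in c[0][:5]: print(x+240,y+90,r,ray(p,x+240,y+90,.098).round(4))
E
```

```text
centre [ 0.5918 -0.0885  0.098 ]
left [ 0.5893 -0.0628  0.098 ]
right [ 0.5936 -0.1143  0.098 ]
top [ 0.6156 -0.0855  0.098 ]
bot [ 0.5658 -0.091   0.098 ]
yaw -175.1363700252499 0.15700876454008314
299.5 149.5 32.2 [ 0.5918 -0.0877  0.098 ]
294.5 151.5 27.5 [ 0.5899 -0.084   0.098 ]
297.5 144.5 27.5 [ 0.5954 -0.0858  0.098 ]
292.5 141.5 37.4 [ 0.5973 -0.0817  0.098 ]
307.5 145.5 33.0 [ 0.5953 -0.0935  0.098 ]
```

```bash
python3 -m jog '12 5 0 0 0 0 25;24 9 0 0 0 0 25;14 5 0 0 0 0 25;6 2 0 0 0 0 25;0 0 20 0 0 0 25;0 0 20 0 0 0 25;0 0 12 0 0 0 25;0 0 4 0 0 0 25;0 0 0 0 0 0 25;0 0 0 0 0 0 25'
python3 - <<'E'
from h import *
import cv2
goto([.5908,-.087,.1275],5)
p=capture('scene'); 
cv2.imwrite('pics/f.png',cv2.resize(p['color'][200:300,180:320,::-1],None,fx=5,fy=5,interpolation=cv2.INTER_CUBIC))
E
```

```text
time_s: 10.3
position: [0.5915, -0.0867, 0.1483]
tcp_rot: [[0.996, 0.086, 0.002], [0.086, -0.996, -0.001], [0.001, 0.001, -1.0]]
force: [-0.1, -0.9, -2.7]
opening: 0.386
grasp_force: 30.0
t 10.3 at [ 0.5915 -0.0867  0.1483] shift mm [-0.7  0.2 20.8] rv [ 0.001 -0.001 -0.001]
```

View pics/f.png

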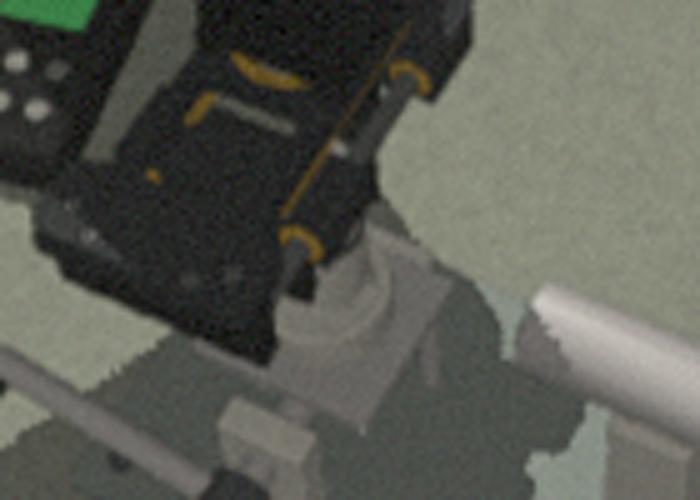

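The target's lower part hangs just above the cup near crop px (330,290), and the gripper hides the rest. I'll lower it while watching the force.

```bash
python3 -m jog '-0.5 0 5 0 0 0 25;0 0 4 0 0 0 25;0 0 3 0 0 0 25;0 0 0 0 0 0 25;0 0 0 0 0 0 25'; python3 -c "
from h import *
goto([.591,-.087,.1275],5)"
```

```text
time_s: 10.98
position: [0.5905, -0.0866, 0.1355]
tcp_rot: [[0.996, 0.086, 0.0], [0.086, -0.996, 0.0], [0.0, -0.0, -1.0]]
force: [0.7, 0.2, -3.1]
opening: 0.384
grasp_force: 30.0
t 10.97 at [ 0.5905 -0.0866  0.1355] shift mm [0.5 0.4 8. ] rv [-0.    -0.    -0.001]
```

```bash
python3 -m jog '0 0 3 0 0 0 25;0 0 2 0 0 0 25;0 0 1.5 0 0 0 25;0 0 1 0 0 0 25;0 0 0 0 0 0 25;0 0 0 0 0 0 25'
```

```text
time_s: 11.72
position: [0.5905, -0.0866, 0.1281]
tcp_rot: [[0.996, 0.086, 0.0], [0.086, -0.996, -0.0], [0.0, 0.0, -1.0]]
force: [-0.3, 0.1, -1.0]
opening: 0.384
grasp_force: 30.0
```

```bash
python3 -m jog '0 0 0.5 0 0 0 25;0 0 0 0 0 0 36;0 0 0 0 0 0 40;0 0 0 0 0 0 50;0 0 0 0 0 0 65;0 0 0 0 0 0 65;0 0 -20 0 0 0 65;0 0 -35 0 0 0 65;0 0 -35 0 0 0 65;-20 0 -10 0 0 0 65;-40 0 0 0 0 0 65;0 0 0 0 0 0 65'
python3 - <<'E'
from h import *
import cv2
p=places('wrist',['target','nest','grip'])
places('scene',['target','nest','grip'])
cv2.imwrite('pics/g.png',p['color'][...,::-1])
goto([.5,-.21,.2],95)
E
```

```text
time_s: 13.22
position: [0.5275, -0.0912, 0.2275]
tcp_rot: [[0.996, 0.085, -0.003], [0.085, -0.996, 0.001], [-0.003, -0.001, -1.0]]
force: [-0.1, 0.4, -0.3]
opening: 0.744
grasp_force: 0.0
wrist target [([0.5906, -0.0888, 0.0834], 0.95)]
wrist nest []
wrist grip [([0.4995, -0.2094, 0.0682], 0.73)]
scene target [([0.5931, -0.0881, 0.0857], 0.95)]
scene nest [([0.5889, -0.0898, 0.0851], 0.57)]
scene grip [([0.5044, -0.2041, 0.075], 0.65)]
t 13.62 at [ 0.5313 -0.0918  0.2274] shift mm [-41.4 115.   27.4] rv [ 0.    -0.    -1.571]
```

View pics/g.png

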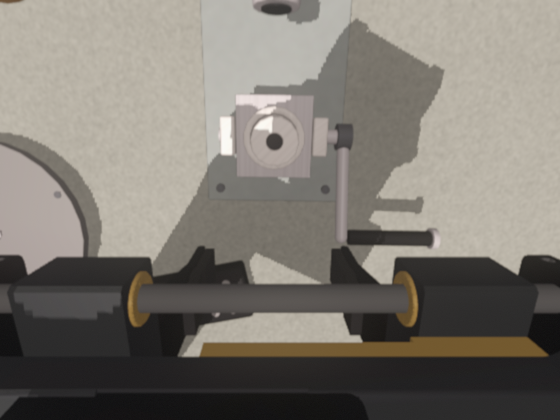

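The target stands in the cup at px (274,138) and is upright. The grip bar runs from px (348,237) to (432,238). I'm moving over the grip and turning 90°.

```bash
python3 - <<'E'
from h import *
p=capture('wrist')
print(ray(p,390,238,.071).round(4),ray(p,348,237,.071).round(4),ray(p,432,238,.071).round(4),'target',ray(p,274.5,142,.146).round(4))
E
python3 -m jog '-12 30 0 0 0 0 87;-18 55 0 0 0 0 87;-12 30 0 0 0 0 87;0 0 0 0 0 -0.17 87;0 0 0 0 0 -0.175 87;0 0 0 0 0 -0.175 87;0 0 0 0 0 -0.175 87;0 0 0 0 0 -0.175 87;0 0 0 0 0 -0.175 87;0 0 0 0 0 -0.175 87;0 0 0 0 0 -0.175 87'
python3 -m jog '0 0 0 0 0 -0.175 87;0 0 0 0 0 0 87;0 0 0 0 0 0 87'
python3 - <<'E'
from h import *
import cv2
p=places('wrist',['grip','lever'])
places('scene',['grip','lever'])
cv2.imwrite('pics/i.png',p['color'][...,::-1])
goto([.504,-.2095,.074],95)
E
```

```text
[ 0.5066 -0.2141  0.071 ] [ 0.5041 -0.1717  0.071 ] [ 0.5102 -0.2562  0.071 ] target [ 0.5952 -0.0891  0.146 ]
time_s: 15.05
position: [0.499, -0.21, 0.2274]
tcp_rot: [[0.083, 0.997, -0.0], [0.997, -0.083, 0.0], [0.0, -0.0, -1.0]]
force: [0.2, -0.1, 0.2]
opening: 0.994
grasp_force: 0.0
time_s: 15.42
position: [0.4989, -0.21, 0.2275]
tcp_rot: [[-0.083, 0.997, -0.0], [0.997, 0.083, 0.0], [0.0, -0.0, -1.0]]
force: [-0.4, 0.7, 0.9]
opening: 1.0
grasp_force: 0.0
wrist grip [([0.4992, -0.2102, 0.0683], 0.92)]
wrist lever []
scene grip [([0.503, -0.206, 0.0707], 0.89), ([0.5147, 0.2501, 0.0339], 0.32)]
scene lever [([0.5932, -0.0866, 0.0455], 0.69), ([0.585, -0.0868, -0.0021], 0.56)]
t 15.72 at [ 0.4987 -0.21    0.2276] shift mm [1.000e-01 5.300e+00 1.536e+02] rv [ 0.    -0.    -0.002]
```

View pics/i.png

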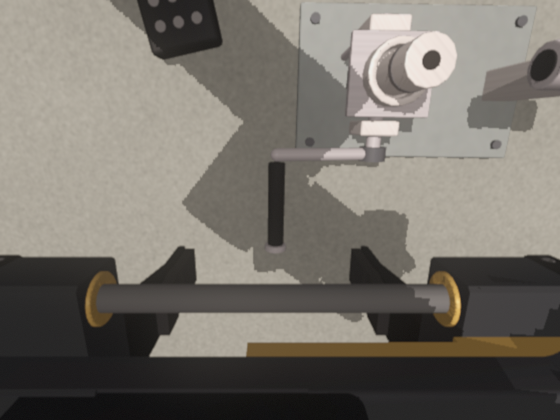

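The grip bar is at px (276,163)–(276,250), nearly centred between the fingers (column about 273). I'll check the ray and where the camera body sits before descending.

```bash
python3 - <<'E'
from h import *
p=capture('wrist'); s=read_state(); C=-p['R'].T@p['t']
print('cam in tool mm',(np.array(s['tcp_rot']).T@(C-s['position'])*1e3).round(), 'view dir tool',(np.array(s['tcp_rot']).T@p['R'][2]).round(2))
print(ray(p,276.5,163,.071).round(4),ray(p,276,206,.071).round(4),ray(p,276,248,.071).round(4), 'top target',ray(p,430,60,.146).round(4))
E
```

```text
cam in tool mm [  75.    0. -141.] view dir tool [-0.28 -0.    0.96]
[ 0.4994 -0.1711  0.071 ] [ 0.5025 -0.2128  0.071 ] [ 0.5064 -0.2568  0.071 ] top target [ 0.5907 -0.0879  0.146 ]
```

```bash
python3 -m jog '-2 4.5 0 0 0 0 87;0 0 40 0 0 0 87;0 0 45 0 0 0 87;0 0 35 0 0 0 87;0 0 20 0 0 0 87;0 0 13 0 0 0 87;0 0 0 0 0 0 70;0 0 0 0 0 0 50;0 0 0 0 0 0 30;0 0 0 0 0 0 20;0 0 0 0 0 0 14;0 0 0 0 0 0 10'
python3 -m jog '0 0 0 0 0 0 8;0 0 0 0 0 0 8;0 0 0 0 0 0 8;0 0 0 0 0 0 8'
```

```text
time_s: 17.27
position: [0.5034, -0.2116, 0.0747]
tcp_rot: [[-0.086, 0.996, 0.0], [0.996, 0.086, -0.0], [-0.0, 0.0, -1.0]]
force: [-0.9, 0.2, 0.5]
opening: 0.408
grasp_force: 0.0
time_s: 17.77
position: [0.5022, -0.2116, 0.0744]
tcp_rot: [[-0.086, 0.996, -0.002], [0.996, 0.086, 0.001], [0.001, -0.002, -1.0]]
force: [-4.6, -3.1, 0.9]
opening: 0.173
grasp_force: 29.9
```

Gripped: the opening of 15 mm matches the 16 mm bar. Now I'll follow the 100 mm arc in 5° steps, with tool +y = stand +x, checking halfway.

```bash
python3 -m jog '0 1.2 -4 0 0 0 8;0 1.4 -4.3 0 0 0 8;0 3.4 -8.1 0 0 0 8;0 4 -7.7 0 0 0 8;0 4.7 -7.4 0 0 0 8;0 5.3 -6.9 0 0 0 8;0 5.9 -6.4 0 0 0 8;0 0 0 0 0 0 8;0 0 0 0 0 0 8'
python3 - <<'E'
from h import *
places('scene',['target','nest','grip'])
goto([.5022+.0969,-.2116+.0083,.1485],95)
E
```

```text
time_s: 18.9
position: [0.5242, -0.21, 0.1187]
tcp_rot: [[-0.088, 0.996, -0.011], [0.996, 0.088, 0.0], [0.001, -0.011, -1.0]]
force: [-12.8, -7.4, 3.4]
opening: 0.173
grasp_force: 30.0
scene target [([0.5906, -0.0892, 0.0925], 0.8)]
scene nest [([0.5892, -0.0901, 0.0942], 0.87)]
scene grip [([0.5281, -0.2055, 0.1144], 0.85)]
t 19.1 at [ 0.5242 -0.21    0.1187] shift mm [  0.2  74.9 -30.7] rv [-0.011 -0.001  0.   ]
```

```bash
python3 -m jog '-1 5.4 -7 0 0 0 8;-0.5 6.4 -6 0 0 0 8;0 7.4 -4.9 0 0 0 8;0 7.7 -4 0 0 0 8;0 0 0 0 0 0 8;0 0 0 0 0 0 8'
python3 - <<'E'
from h import *
places('scene',['target','grip'])
E
```

```text
time_s: 19.85
position: [0.5503, -0.2083, 0.1418]
tcp_rot: [[-0.087, 0.996, -0.013], [0.996, 0.087, 0.001], [0.003, -0.013, -1.0]]
force: [-14.2, -2.9, 12.7]
opening: 0.174
grasp_force: 30.0
scene target [([0.5895, -0.089, 0.0993], 0.66)]
scene grip [([0.55, -0.2055, 0.1357], 0.83)]
```

```bash
python3 - <<'E'
from h import *
import cv2
s=read_state(); print(np.round(s['moment'],2),np.round(s['force'],1),s['position'])
a=capture('wrist'); b=capture('scene')
cv2.imwrite('pics/j.png',np.hstack([cv2.resize(a['color'],(420,420))[...,::-1],cv2.resize(b['color'][200:320,130:250,::-1],(380,420),interpolation=cv2.INTER_CUBIC)]))
E
```

```text
[-0.6   2.61 -0.09] [-14.3  -3.2  13.2] [ 0.55031681 -0.20830835  0.1417805 ]
```

View pics/j.png

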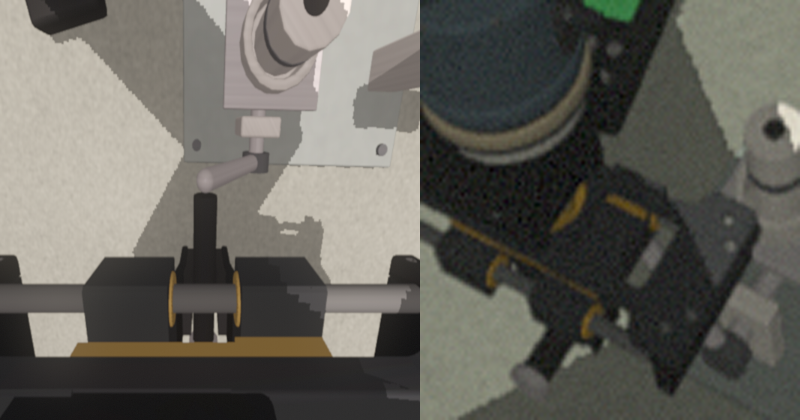

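The bar is still firmly in the fingers and the lever is about 30° short of vertical. The target stands in the cup at crop px (775,130). I'll continue the arc, letting z relax a little outwards.

```bash
python3 -m jog '0 6.5 -5 0 0 0 8;0 7.5 -4 0 0 0 8;0 8 -3 0 0 0 8;0 0 0 0 0 0 8;0 0 0 0 0 0 8'
python3 - <<'E'
from h import *
places('scene',['target','nest','grip']); places('wrist',['grip'])
E
```

```text
time_s: 20.72
position: [0.5749, -0.2066, 0.1537]
tcp_rot: [[-0.086, 0.996, -0.007], [0.996, 0.086, 0.001], [0.001, -0.007, -1.0]]
force: [-8.9, -2.3, 7.2]
opening: 0.172
grasp_force: 30.0
scene target [([0.5902, -0.0871, 0.1024], 0.87)]
scene nest [([0.5869, -0.0884, 0.1], 0.75), ([0.5764, -0.2, 0.1427], 0.41)]
scene grip [([0.5728, -0.1994, 0.1446], 0.86), ([0.4552, 0.223, 0.0033], 0.7)]
wrist grip [([0.5734, -0.2046, 0.1393], 0.88)]
```

```bash
python3 -m jog '0 8 -1.5 0 0 0 8;0 8 -0.5 0 0 0 8;0 6 0 0 0 0 8;0 4 0 0 0 0 8;0 0 0 0 0 0 8;0 0 0 0 0 0 8'
python3 - <<'E'
from h import *
places('scene',['target','nest','grip']); p=places('wrist',['grip','target'])
E
```

```text
time_s: 21.78
position: [0.6017, -0.2048, 0.1555]
tcp_rot: [[-0.086, 0.996, -0.005], [0.996, 0.086, -0.0], [0.0, -0.005, -1.0]]
force: [-6.7, -1.3, 5.7]
opening: 0.17
grasp_force: 30.0
scene target [([0.5883, -0.0903, 0.1036], 0.97), ([0.5889, -0.0866, 0.1014], 0.39)]
scene nest [([0.5903, -0.0884, 0.099], 0.92)]
scene grip [([0.6031, -0.1998, 0.1473], 0.78), ([0.5902, -0.0839, -0.0024], 0.2)]
wrist grip [([0.6019, -0.2011, 0.1412], 0.94)]
wrist target [([0.5895, -0.0857, 0.0996], 0.58)]
```

```bash
python3 -m jog '0 0 0 0 0 0 8;0 0 0 0 0 0 8;0 0 0 0 0 0 8;0 0 0 0 0 0 8'
python3 - <<'E'
from h import *
import cv2
a=capture('wrist'); b=capture('scene')
cv2.imwrite('pics/k.png',np.hstack([cv2.resize(a['color'],(420,420))[...,::-1],cv2.resize(b['color'][200:320,150:270,::-1],(380,420),interpolation=cv2.INTER_CUBIC)]))
for n,X in dict(shaft=(.5971,-.1552,.045),end=(.5971,-.1552,.145),cup=(.5912,-.087,.099)).items():
    for p in (a,b):
        q=p['camera_matrix']@(p['R']@np.array(X)+p['t']); print(n,(q[:2]/q[2]).round())
E
```

```text
time_s: 22.62
position: [0.6017, -0.2048, 0.1555]
tcp_rot: [[-0.086, 0.996, -0.005], [0.996, 0.086, -0.0], [0.0, -0.005, -1.0]]
force: [-6.4, -3.2, 5.0]
opening: 0.177
grasp_force: 30.0
shaft [273. 156.]
shaft [227. 301.]
end [271. 177.]
end [221. 272.]
cup [272.  43.]
cup [243. 255.]
```

View pics/k.png

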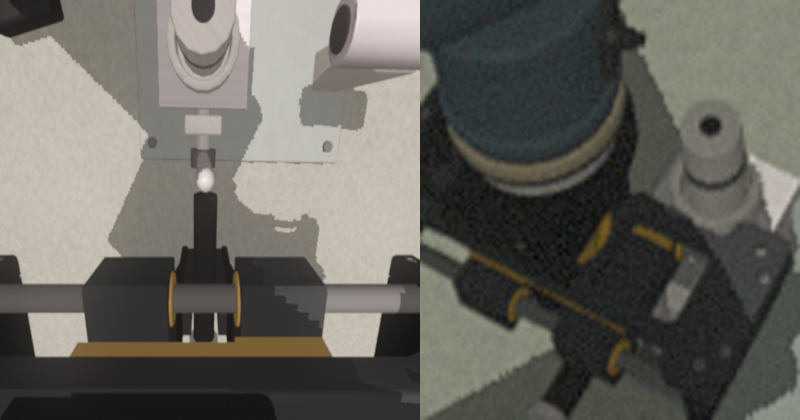

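The lever end at px (205,180) lines up over the shaft at (204,157), so the lever is vertical to within about 0.03 rad. The target is upright in the raised cup and the pose is steady, so I'm handing in.

```bash
python3 -c "
from rig import *
print(hand_in())"
```

```text
the job is handed in; nothing more can be done
None
```

I handed the job in at about 23 s on the robot's clock: the target stands released in the cup and the gripper is holding the lever straight up, to within about 0.03 rad by the last picture; no verdict was returned.

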